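# Lay out the piled plaster castings on their drying boards

### The arm

A 6-joint arm with a two-finger parallel gripper is mounted at the origin on the work surface. World frame = base frame: x ahead of the robot, y to its left, z up, the work surface at z = 0. Lengths are in mm, angles in rad, forces in N, time in s.
With the tool pointing down it reaches from about 325 to 900 mm from the base axis. Payload 6.1 kg.
Tool frame: the origin (TCP) lies at the very end of the fingers, on their centre line; the grasp point (between the pads) lies arm.tcp_to_grasp behind it (arm.tcp_to_grasp is the distance from the TCP to the grasp point, in mm); z points along the fingers, y is the direction in which the jaws open and shut (so a half turn about z gives the same grasp; the last joint's range is limited). The gripper opens to 87 mm and grips with 3 to 60 N. Pads are 19 mm wide; open, the fingers measure 117 mm over their backs; the gripper's body (75 mm by 190 mm) begins 51 mm behind the grasp point.
Start: joints at [1.071, 0.22, 1.526, -0, 1.395, -0.126], TCP at [228.22, 581.834, 222.538] pointing down, gripper open.
Joint ranges: [-2.98, 2.98], [-0.91, 2.08], [0.09, 2.57], [-1.24, 4.39], [0.2, 2.65], [-2.68, 2.68]. Speed limits (rad/s): [2.57, 2.57, 3.01, 3.14, 3.14, 3.14].

### API

Orientations are given as [roll, pitch, yaw] about the fixed x, y, z axes, in that order (R = Rz(yaw) Ry(pitch) Rx(roll)).
In Python, from rig import arm gives the robot as it stands.
- The arm moves only by the tool step_arm, never from a script. Its argument "plan" is a list of rows, each a list of 5 numbers: the shift along the tool's x, y, z in mm, then the turn about the tool's z in rad, then the finger opening in mm, from 0 to 87. In form: [[dx, dy, dz, spin, gripper], ...]. A call has 1 to 10 rows; each row is the pose to reach, as a shift and turn from the pose measured when the call began, along the tool's axes at that moment; what a row does not reach only later rows make up. A row lasts 1/12 s, in which the tool goes at most 41.7 mm and 7.16 degrees, less where a joint would pass 70% of its speed; a pose out of reach is approached as far as the arm can. A call with a gripper value outside its range is refused whole. The fingers move at their own pace and stop on an object; "newtons" is the grip in N (left out, the last holds). Time passes only in rows, so rows that repeat a pose let the fingers close. It gives the time, the measured TCP pose, the force and the opening at its end, in the units of the state.
- arm.state(): the state, without advancing time (a new reading comes with each control period).
- arm.grab_frame(name): name is "scene" or "top" or "wrist"; returns a dict with "pixels" (400x640x3 uint8, red, green, blue), "depth" (400x640 float32, mm along the optical axis (not along the pixel's ray), 0 where there is no reading), "camera_matrix" (3x3 intrinsics, pixels), "R" (3x3) and "t" (3): a world point X has camera coordinates R X + t. Camera axes: x right, y down, z forward; pixel columns grow to the right and rows downward; lengths in mm; the calibration is good to about 2 mm. A picture is of the moment at which its call begins.
- arm.close_job(): hands the job in, once; it reports no verdict.
The state is a dict: "t": time; "qpos": joint angles; "qvel": joint speeds; "joint_efforts": joint torques, N m; "position": TCP position; "tool_rot": TCP orientation; "ft_force": force on the tool from outside, world axes, zero at the start; "wrist_torque": the same for the moment, N m; "gripper_width": finger opening in mm.
Only numpy, scipy, OpenCV 4.12 (cv2) and the standard library are available. Lean on these libraries where they do the work, as an engineer would, in place of code of your own. Each camera call takes 0.05 s, during which the arm holds its last target.

### The job

Take the two piles of tinted plaster castings apart from the top down and lay each of the five castings flat on the dark drying board that carries its own outline, in the same shape and colour, centred in the outline and turned to line up with it. Plaster chips easily: keep the castings upright and set them down gently. Leave all five released and at rest.

Things in the scene. Friction and masses are not known exactly. Their poses are not given: they have to be found in the camera images.
- bar_mid (a point): White fluted plaster bar, a rectangular block 130 x 56 x 34 mm high, about 0.26 kg, lying flat on the table as the bottom of one pile. Point at its centre, half-way up; x along its length, y across, z up
- oval_mid (a point): Terracotta-red plaster oval, a block with straight sides and half-round ends, 130 x 56 x 34 mm high, lying flat on the table as the bottom of the other pile. Point at its centre, half-way up; x along its length, y across, z up
- square_mid (a point): Ochre-yellow square plaster corner block 56 x 56 x 38 mm high, lying on the bar or on the oval, with the rosette on top of it. Point at its centre, half-way up; x and y square to its sides, z up
- hexagon_mid (a point): Blue hexagonal plaster block, 56 mm across the flats, 38 mm high, lying on whichever of bar and oval does not carry the square. Point at its centre, half-way up; its y axis is square to two opposite flats (x points at a corner), z up
- rosette_mid (a point): Green round plaster rosette, a disc 40 mm in diameter and 32 mm high with a flower of lighter dots on top, lying on the square block. Point at its centre, half-way up; z up
- place_bar (a point): Fixed dark drying board 150 x 86 mm, its flat top 14 mm above the table, with a white rectangular outline (140 x 66 mm) for the white bar. Point at the outline's centre on the top surface; x along the outline's length, z up
- place_oval (a point): Fixed dark drying board 150 x 86 mm, its flat top 14 mm above the table, with a terracotta-red outline with round ends (140 x 66 mm) for the oval. Point at the outline's centre on the top surface; x along the outline's length, z up
- place_square (a point): Fixed dark drying board 94 x 86 mm, its flat top 14 mm above the table, with an ochre-yellow square outline (68 mm) for the square block. Point at the outline's centre on the top surface; x and y square to its sides, z up
- place_hexagon (a point): Fixed dark drying board 94 x 86 mm, its flat top 14 mm above the table, with a blue hexagonal outline (68 mm across flats) for the hexagon. Point at the outline's centre on the top surface; y square to two opposite sides of the outline, z up
- place_rosette (a point): Fixed dark drying board 80 x 80 mm, its flat top 14 mm above the table, with a green ring outline (54 mm across) for the rosette. Point at the ring's centre on the top surface; z up
Not all that is in view belongs to the job. Of the things like the part that bears oval_mid, leave any that is blue or purple; of the rest the smaller one is meant.

How it is judged (in metres and radians):
At the end, for the whole second after the job is handed in: Each casting lies flat (height within 4 mm) on the board with its own outline, centre within 12 mm of the outline's centre; bar, oval, square and hexagon turned to fit the outline within 0.2 rad (any way round that fits); all released and at rest (horizontal distance between bar_mid and place_bar below 0.012 m and z of bar_mid in the frame of place_bar between 0.013 and 0.021 m and angle between each of bar_mid, oval_mid, square_mid, hexagon_mid, rosette_mid's own z axis and vertical below 0.08 rad and linear speed of each of bar, oval, square, hexagon, rosette below 0.02 m/s and contact force between each of bar, oval, square, hexagon, rosette and the fingers below 0.05 N and angle between the x axis of bar_mid and the x axis of place_bar, either way round below 0.2 rad and horizontal distance between oval_mid and place_oval below 0.012 m and z of oval_mid in the frame of place_oval between 0.013 and 0.021 m and angle between the x axis of oval_mid and the x axis of place_oval, either way round below 0.2 rad and horizontal distance between square_mid and place_square below 0.012 m and z of square_mid in the frame of place_square between 0.015 and 0.023 m and (angle between the x axis of square_mid and the x axis of place_square, either way round below 0.2 rad or angle between the x axis of square_mid and the y axis of place_square, either way round below 0.2 rad) and horizontal distance between hexagon_mid and place_hexagon below 0.012 m and z of hexagon_mid in the frame of place_hexagon between 0.015 and 0.023 m and (angle between the x axis of hexagon_mid and the x axis of place_hexagon, either way round below 0.2 rad or angle between the x axis of hexagon_mid and the x axis of place_hexagon, either way round between 0.847198 and 1.2472 rad) and horizontal distance between rosette_mid and place_rosette below 0.012 m and z of rosette_mid in the frame of place_rosette between 0.012 and 0.02 m); the robot touches nothing.
It fails at once if a casting is tipped over (more than 35 degrees) (angle between any of bar_mid, oval_mid, square_mid, hexagon_mid, rosette_mid's own z axis and vertical above 0.6 rad).
It fails at once if a casting is dropped or slammed onto its board (faster than 0.45 m/s in the last 20 mm above it) ((horizontal distance between bar_mid and place_bar below 0.05 m and z of bar_mid in the frame of place_bar below 0.037 m and linear speed of bar above 0.45 m/s) or (horizontal distance between oval_mid and place_oval below 0.05 m and z of oval_mid in the frame of place_oval below 0.037 m and linear speed of oval above 0.45 m/s) or (horizontal distance between square_mid and place_square below 0.05 m and z of square_mid in the frame of place_square below 0.039 m and linear speed of square above 0.45 m/s) or (horizontal distance between hexagon_mid and place_hexagon below 0.05 m and z of hexagon_mid in the frame of place_hexagon below 0.039 m and linear speed of hexagon above 0.45 m/s) or (horizontal distance between rosette_mid and place_rosette below 0.05 m and z of rosette_mid in the frame of place_rosette below 0.036 m and linear speed of rosette above 0.45 m/s)).
It also fails if it takes over 131 s, if anything falls off the work surface, if the arm or the gripper's body presses on something with over 40 N, if the wrist force passes 120 N, or if a joint passes its speed limit or range.

## Working session

There is one attempt and no reset: what is moved stays moved. The work goes in short steps, Python scripts to look and compute and a tool call to move; the robot and the scene stay as the last step left them, time stands still between calls to the robot, and variables do not carry over. Pictures are saved under pics/ and viewed, and the job is handed in when it is done.

Besides the shell and the picture viewer there is one more tool, called after "Emit:" by a JSON object that holds its "api" and its "payload", one argument or row to a line. step_arm: Moves the arm, as the interface text tells. Its arguments: {"type":"object","properties":{"plan":{"type":"array","items":{"type":"array","items":{"type":"number"}}},"newtons":{"type":"number"}},"required":["plan"]}

```bash
ls; mkdir -p pics; python3 - <<'E'
from rig import arm
import cv2
print(arm.state(), arm.tcp_to_grasp)
for n in("scene","top","wrist"):
    f=arm.grab_frame(n); cv2.imwrite(f"pics/a_{n}.png",f["pixels"][:,:,::-1]); print(n,f["camera_matrix"].round(1).tolist(),f["R"].round(3).tolist(),f["t"].round(1))
E
```

```text
pics
{'t': 0.0, 'qpos': array([ 1.07093410e+00,  2.21233904e-01,  1.52762719e+00, -1.57233079e-06,
        1.39467792e+00, -1.26108419e-01]), 'qvel': array([-1.87310445e-03, -6.75963882e-05, -1.93374264e-03, -2.28066338e-04,
        6.06682334e-04,  2.15535455e-04]), 'joint_efforts': array([-1.00666362e-03, -4.94587076e+01, -3.87386763e+01,  6.98418450e-02,
        5.68125746e-02, -1.23834679e-04]), 'position': array([227.90360765, 581.29785927, 221.42391895]), 'tool_rot': array([-3.13966155e+00, -2.43267153e-04,  2.76783889e+00]), 'ft_force': array([0.57161275, 0.45635885, 0.36213515]), 'wrist_torque': array([0.03726529, 0.03986556, 0.06073267]), 'gripper_width': 87.11901553109561} 18.700000000000003
scene [[379.6, 0.0, 318.7], [0.0, 379.6, 193.7], [0.0, 0.0, 1.0]] [[0.808, 0.589, 0.001], [0.498, -0.682, -0.536], [-0.314, 0.434, -0.844]] [-347.9 -231.5 1352.2]
top [[406.1, 0.0, 318.2], [0.0, 406.1, 199.1], [0.0, 0.0, 1.0]] [[-0.076, -0.997, 0.001], [-0.974, 0.074, -0.215], [0.214, -0.018, -0.977]] [ -29.7  508.2 1119.9]
wrist [[344.9, 0.0, 315.5], [0.0, 344.9, 195.0], [0.0, 0.0, 1.0]] [[0.366, 0.931, -0.001], [0.904, -0.355, 0.24], [0.223, -0.089, -0.971]] [-623.7  -29.   389.1]
```

View pics/a_top.png

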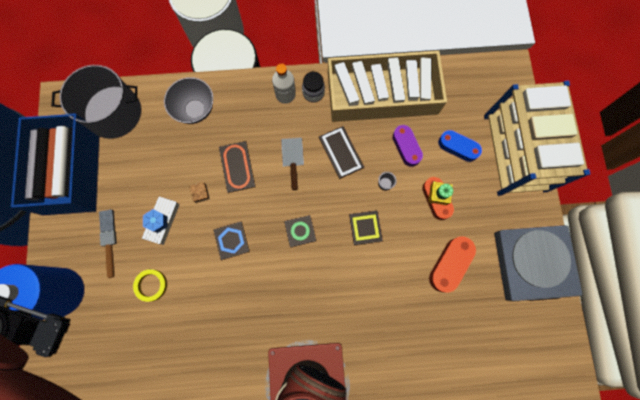

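View pics/a_scene.png

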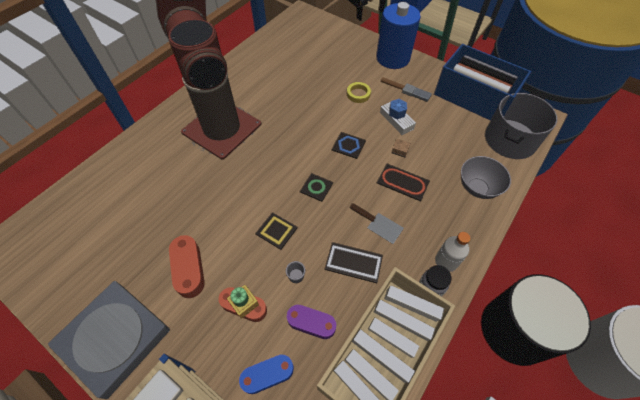

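View pics/a_wrist.png

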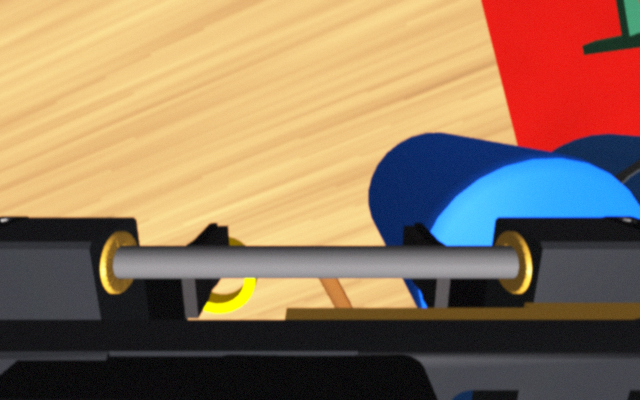

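The top view shows the square and rosette on the small red oval at about (440,195), and the hexagon on the white bar at (157,220). The boards are bar (341,152), oval (236,166), hexagon (231,240), rosette (299,231) and square (366,228). The purple, blue and larger red ovals are decoys. Next I'll measure.

```bash
cat > h.py <<'E'
import numpy as np, cv2
from rig import arm
HSV=dict(red=[(0,110,90),(13,255,255)],yellow=[(20,120,90),(35,255,255)],blue=[(98,90,70),(118,255,255)],green=[(45,60,60),(85,255,255)],white=[(0,0,150),(179,60,255)])
def cast(f,uv,z):
    K,R,t=f["camera_matrix"],f["R"],f["t"]; uv=np.atleast_2d(uv).astype(float)
    d=np.c_[uv,np.ones(len(uv))]@np.linalg.inv(K).T@R; c=-R.T@t
    return c+d*((z-c[2])/d[:,2])[:,None]
def proj(f,X):
    p=f["camera_matrix"]@(f["R"]@np.asarray(X,float)+f["t"]); return p[:2]/p[2]
def blobs(f,col,roi=None,amin=25):
    hsv=cv2.cvtColor(f["pixels"],cv2.COLOR_RGB2HSV); m=cv2.inRange(hsv,*map(np.array,HSV[col]))
    if roi is not None:
        k=np.zeros_like(m);x0,y0,x1,y1=roi;k[y0:y1,x0:x1]=255;m&=k
    cs,_=cv2.findContours(m,cv2.RETR_EXTERNAL,cv2.CHAIN_APPROX_NONE)
    return sorted([c for c in cs if cv2.contourArea(c)>amin],key=cv2.contourArea,reverse=True),m
def rect(f,c,z):
    X=cast(f,c[:,0,:],z)[:,:2].astype(np.float32)
    (cx,cy),(w,h),a=cv2.minAreaRect(X)
    if w<h: w,h,a=h,w,a+90
    return np.round([cx,cy,w,h],1), round((np.deg2rad(a)+np.pi/2)%np.pi-np.pi/2,3)
E
python3 - <<'E'
from h import *
f=arm.grab_frame("top"); s=arm.grab_frame("scene")
# (name,col,roi top,z)
L=[("p_oval","red",(212,138,260,195),14),("p_bar","white",(315,122,365,182),14),("p_hex","blue",(210,220,252,260),14),("p_ros","green",(282,214,318,248),14),("p_sq","yellow",(345,208,386,246),14),
("ros","green",(420,170,470,225),104),("sq","yellow",(420,170,470,225),72),("oval","red",(415,170,465,225),34),("hex","blue",(138,195,182,245),72),("bar","white",(138,190,185,250),34)]
for n,c,r,z in L:
    b,m=blobs(f,c,r)
    for k in b[:2]:
        dm=np.zeros(m.shape,np.uint8);cv2.drawContours(dm,[k],-1,255,-1); d=f["depth"]
        P=np.array([ (lambda v:0)(0)])
        ys,xs=np.nonzero(dm&m); uvd=np.c_[xs,ys,np.ones(len(xs))]*d[ys,xs][:,None]
        W=(uvd@np.linalg.inv(f["camera_matrix"]).T-f["t"])@f["R"]
        print(n,z,*rect(f,k,z),"area",cv2.contourArea(k),"depthz",np.percentile(W[:,2],[10,50,90]).round(0))
im=f["pixels"][:,:,::-1]
a=cv2.resize(im[165:230,400:480],None,fx=5,fy=5,interpolation=2);b=cv2.resize(im[185:250,130:210],None,fx=5,fy=5,interpolation=2)
cv2.imwrite("pics/b1.png",np.hstack([a,b]))
im=s["pixels"][:,:,::-1]
a=cv2.resize(im[270:335,205:285],None,fx=5,fy=5,interpolation=2);b=cv2.resize(im[85:150,355:435],None,fx=5,fy=5,interpolation=2)
cv2.imwrite("pics/b2.png",np.hstack([a,b]))
E
```

```text
p_oval 14 [636.8 172.9 144.6  70.2] 0.137 area 879.5 depthz [11. 14. 17.]
p_bar 14 [ 659.1 -149.9  142.2   67.9] 0.363 area 909.5 depthz [11. 14. 17.]
p_hex 14 [411.  196.6  76.2  69.8] 1.25 area 463.5 depthz [11. 14. 17.]
p_ros 14 [423.1  -7.8  56.1  56.1] 1.17 area 277.5 depthz [11. 14. 17.]
p_sq 14 [ 418.9 -201.9   72.2   71.5] 0.061 area 539.0 depthz [11. 14. 17.]
ros 104 [ 490.8 -422.1   39.3   34.9] -0.909 area 140.5 depthz [100. 104. 106.]
sq 72 [ 493.5 -420.2   60.    57.5] 1.347 area 172.5 depthz [65. 72. 75.]
oval 34 [ 445.9 -430.1   66.8   47.7] 1.494 area 262.5 depthz [30. 34. 38.]
oval 34 [ 529.6 -405.7   66.7   36.5] -0.846 area 126.0 depthz [ 2. 33. 37.]
hex 72 [476.3 400.8  58.4  56.2] 0.005 area 315.5 depthz [69. 72. 75.]
bar 34 [520.8 383.5  66.7  59.7] 0.984 area 272.5 depthz [29. 34. 37.]
bar 34 [448.6 424.   80.2  48.9] 1.078 area 192.0 depthz [30. 34. 38.]
```

View pics/b1.png

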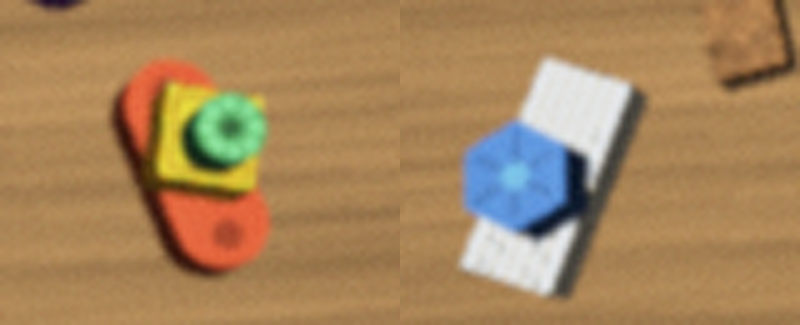

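View pics/b2.png

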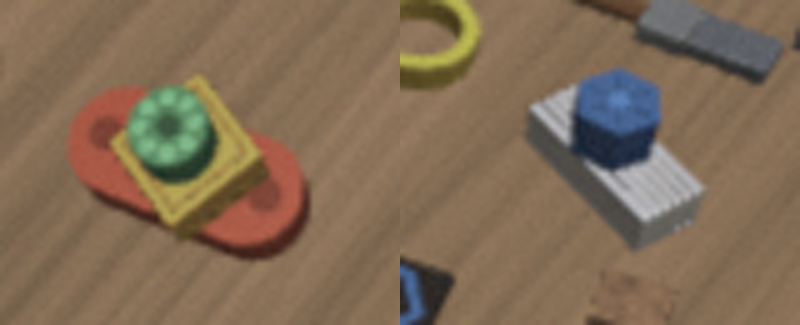

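```bash
cat >> h.py <<'E'
def hexfit(f,c,z):
    X=cast(f,cv2.convexHull(c)[:,0,:],z)[:,:2].astype(np.float32)
    # direction histogram of dense hull edges -> 6-fold phase weighted by length
    e=np.roll(X,-1,0)-X; w=np.hypot(*e.T); a=np.arctan2(e[:,1],e[:,0])
    ph=np.angle(np.sum(w*np.exp(6j*a)))/6   # edge direction; x(corner) dir same mod 60 deg? edge dirs at 0 -> corners at 0
    M=cv2.moments(X.reshape(-1,1,2)); n=[np.array([-np.sin(ph+k*np.pi/3),np.cos(ph+k*np.pi/3)]) for k in range(3)]
    return np.round([M["m10"]/M["m00"],M["m01"]/M["m00"]],1),round(ph,3),[round(float(np.ptp(X@q)),1) for q in n]
def union(f,col,roi,z,amin=20):
    b,_=blobs(f,col,roi,amin); return rect(f,np.vstack(b),z)
E
python3 - <<'E'
from h import *
f=arm.grab_frame("top");s=arm.grab_frame("scene")
for r,z in (((210,220,252,260),14),((138,195,182,245),72)):
    b,_=blobs(f,"blue",r); print("hex",hexfit(f,b[0],z))
for nm,r in(("p",(325,125,370,165)),("h",(380,90,420,130))):
    b,_=blobs(s,"blue",r)
    if b: print("scene",nm,hexfit(s,b[0],14 if nm=="p" else 72),cv2.contourArea(b[0]))
print("bar",union(f,"white",(138,190,185,250),34)); print("oval",union(f,"red",(415,170,465,225),34))
print(union(s,"red",(370,160,435,203),14),"p_oval scene");print(union(s,"yellow",(250,208,300,250),14),"p_sq scene");print(union(s,"green",(300,172,335,203),14),"p_ros scene")
E
```

```text
hex (array([411.1, 196.9]), np.float32(0.233), [70.2, 70.4, 70.3])
hex (array([475.9, 400.5]), np.float32(0.028), [56.5, 53.0, 59.2])
scene p (array([411.2, 198.8]), np.float32(0.201), [71.3, 70.6, 70.3]) 259.5
scene h (array([478.7, 401.8]), np.float32(-0.056), [57.1, 59.0, 54.7]) 147.0
bar (array([487.6, 408.2, 131.2,  77.1]), np.float64(-0.378))
oval (array([ 488.3, -423.7,  133.8,   60.5]), np.float64(0.269))
(array([637.5, 175.4, 141.3,  69.4]), np.float64(0.149)) p_oval scene
(array([ 419.5, -199.5,   69.7,   69.6]), np.float64(-1.504)) p_sq scene
(array([424.8,  -4.2,  54.2,  53.3]), np.float64(0.631)) p_ros scene
```

```bash
cat >> h.py <<'E'
def go(x,y,z,yaw):
    s=arm.state(); p=s["position"]; from_=s["tool_rot"][2]
    from scipy.spatial.transform import Rotation as Ro
    Rm=Ro.from_euler("xyz",s["tool_rot"]).as_matrix(); d=Rm.T@(np.array([x,y,z])-p)
    sp=-((yaw-from_+np.pi/2)%np.pi-np.pi/2)
    q6=s["qpos"][5]; jaw=from_-sp-np.pi/2; q=np.arctan2(y,x)-jaw
    print("d",d.round(1),"spin",round(float(sp),3),"rows",round(max(np.linalg.norm(d)/41.7,abs(sp)/.125),1),"q6 end",round((q+np.pi)%(2*np.pi)-np.pi,2),"t",round(s["t"],2),"pos",p.round(1),"yaw",round(from_,3),"w",round(s["gripper_width"],1))
E
python3 -c "
from h import *
go(476,401,150,2.095)"
```

```text
d [-296.7  -77.7   72.3] spin 0.673 rows 7.6 q6 end 0.18 t 0.35 pos [228.2 581.7 222.3] yaw 2.768 w 86.9
```

Emit:
{"api": "step_arm", "payload": {
  "plan": [
    [-60,-16,0,0.13,87],
    [-110,-30,0,0.25,87],
    [-160,-43,10,0.37,87],
    [-210,-56,30,0.5,87],
    [-260,-68,50,0.6,87],
    [-297,-78,72,0.673,87],
    [-297,-78,72,0.673,87],
    [-297,-78,72,0.673,87]
  ],
  "newtons": 25
}}

```text
t: 1.02
position: [478.3, 397.8, 148.8]
tool_rot: [-3.14, 0.001, 2.093]
ft_force: [-0.6, 0.3, 0.3]
gripper_width: 86.8
```

```bash
python3 - <<'E'
from h import *
go(476,401,39,2.095)
f=arm.grab_frame("wrist");s=arm.grab_frame("scene");cv2.imwrite("pics/c.png",np.vstack([f["pixels"],])[:,:,::-1])
b,_=blobs(f,"blue",None,300)
for k in b: print(hexfit(f,k,72),cv2.contourArea(k),k.mean(0))
E
```

```text
d [  4.   -0.3 109.8] spin -0.002 rows 2.6 q6 end 0.18 t 1.02 pos [478.3 397.8 148.8] yaw 2.093 w 86.8
(array([476.8, 402.5]), np.float32(-0.005), [58.1, 57.7, 55.0]) 5159.5 [[317.28630705 195.14937759]]
```

View pics/c.png

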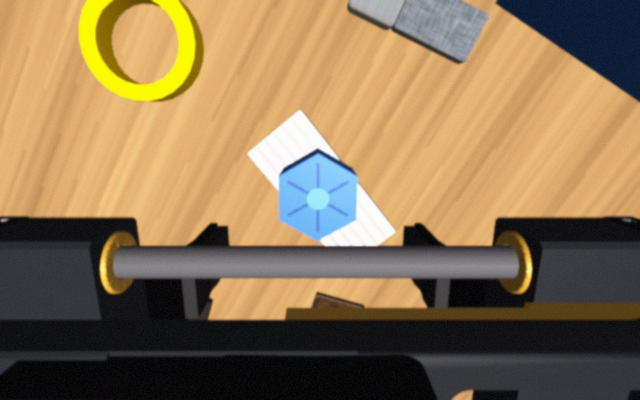

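The wrist view shows the hexagon centred at (317,195), its flats square to the jaws, so I'm descending.

Emit:
{"api": "step_arm", "payload": {
  "plan": [
    [4.5,0,25,0,87],
    [4.5,0,55,0,87],
    [4.5,0,85,0,87],
    [4.5,0,100,0,87],
    [4.5,0,109,0,87],
    [4.5,0,109,0,87],
    [4.5,0,109,0,60],
    [4.5,0,109,0,45],
    [4.5,0,109,0,45],
    [4.5,0,109,0,45]
  ]
}}

```text
t: 1.95
position: [476.7, 401.0, 40.3]
tool_rot: [-3.14, 0.002, 2.09]
ft_force: [0.0, -0.3, -1.0]
gripper_width: 67.7
```

Emit:
{"api": "step_arm", "payload": {
  "plan": [
    [0,0,0,0,45],
    [0,0,0,0,45]
  ]
}}

```text
t: 2.12
position: [477.4, 401.5, 41.4]
tool_rot: [3.141, 0.001, 2.09]
ft_force: [-0.8, 0.4, 3.0]
gripper_width: 55.8
```

```bash
python3 - <<'E'
from h import *
go(411,197.5,100,2.095+0.22)
E
```

```text
d [-144.3 -158.8  -58.5] spin -0.225 rows 5.3 q6 end -0.3 t 2.12 pos [477.4 401.5  41.4] yaw 2.09 w 55.8
```

Emit:
{"api": "step_arm", "payload": {
  "plan": [
    [0,0,-10,0,45],
    [0,0,-30,0,45],
    [0,0,-55,0,45],
    [-20,-22,-70,-0.05,45],
    [-45,-50,-70,-0.12,45],
    [-70,-77,-70,-0.2,45],
    [-95,-105,-65,-0.225,45],
    [-120,-132,-60,-0.225,45],
    [-138,-152,-58,-0.225,45],
    [-144,-159,-58,-0.225,45]
  ]
}}

```text
t: 2.95
position: [408.7, 194.6, 99.0]
tool_rot: [-3.139, 0.001, 2.313]
ft_force: [0.5, -0.2, -1.9]
gripper_width: 55.9
```

```bash
python3 - <<'E'
from h import *
go(411,197.5,22,2.095+0.22)
E
```

```text
d [ 0.6  3.8 77. ] spin -0.002 rows 1.8 q6 end -0.3 t 2.95 pos [408.7 194.6  99. ] yaw 2.313 w 55.9
```

Emit:
{"api": "step_arm", "payload": {
  "plan": [
    [1,3,20,0,45],
    [1,3,40,0,45],
    [1,3,55,0,45],
    [1,3,65,0,45],
    [1,3,71,0,45],
    [1,3,75,0,45],
    [1,3,75,0,45],
    [1,3,75,0,45]
  ]
}}

```text
t: 3.62
position: [410.7, 197.5, 24.6]
tool_rot: [-3.14, 0.002, 2.313]
ft_force: [-0.7, 0.3, -0.5]
gripper_width: 56.1
```

```bash
python3 - <<'E'
from h import *
go(411,197.5,22,2.095+0.22); print(arm.state()["ft_force"])
f=arm.grab_frame("top");s=arm.grab_frame("scene")
im=cv2.resize(s["pixels"][110:180,305:385],None,fx=6,fy=6,interpolation=2);cv2.imwrite("pics/d.png",im[:,:,::-1])
E
```

```text
d [-0.2  0.2  2.6] spin -0.002 rows 0.1 q6 end -0.3 t 3.62 pos [410.7 197.5  24.6] yaw 2.313 w 56.1
[-0.68925858  0.28629137 -0.47957173]
```

View pics/d.png

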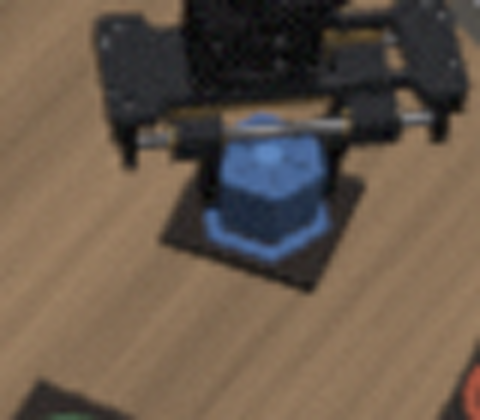

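Emit:
{"api": "step_arm", "payload": {
  "plan": [
    [0,0,1.5,0,45],
    [0,0,3,0,45],
    [0,0,4,0,45],
    [0,0,4,0,45]
  ]
}}

```text
t: 4.05
position: [411.3, 197.6, 21.4]
tool_rot: [-3.141, 0.002, 2.313]
ft_force: [-0.9, -1.0, 3.6]
gripper_width: 56.2
```

Contact (3.6 N). Next I release and rise.

Emit:
{"api": "step_arm", "payload": {
  "plan": [
    [0,0,0,0,60],
    [0,0,0,0,70],
    [0,0,0,0,80],
    [0,0,0,0,80],
    [0,0,-15,0,80],
    [0,0,-45,0,80],
    [0,0,-80,0,80],
    [0,0,-110,0,80],
    [0,0,-130,0,80],
    [0,0,-130,0,80]
  ]
}}

```text
t: 4.88
position: [414.4, 198.9, 156.6]
tool_rot: [3.134, 0.006, 2.314]
ft_force: [0.5, 0.9, 0.5]
gripper_width: 80.1
```

```bash
python3 - <<'E'
from h import *
f=arm.grab_frame("top");s=arm.grab_frame("scene")
b,_=blobs(f,"white",(138,190,185,250)); print("bar top",rect(f,np.vstack(b),34))
b,_=blobs(s,"white",(370,90,420,140)); print([ (rect(s,k,34),cv2.contourArea(k)) for k in b[:2]])
w=arm.grab_frame("wrist"); b,_=blobs(w,"blue",None,300); print([(hexfit(w,k,52),cv2.contourArea(k)) for k in b[:2]])
a=cv2.resize(f["pixels"][185:265,130:260],None,fx=5,fy=5,interpolation=2);cv2.imwrite("pics/e.png",a[:,:,::-1])
cv2.imwrite("pics/e2.png",w["pixels"][:,:,::-1])
for roi in [(10,100,400,300)]: go(486,409,120,-.39)
E
```

```text
Traceback (most recent call last):
ValueError: need at least one array to concatenate
```

Nothing white shows at the bar in the top view, so the arm may be in the way. I'll look.

```bash
python3 - <<'E'
from h import *
f=arm.grab_frame("top");s=arm.grab_frame("scene");w=arm.grab_frame("wrist")
cv2.imwrite("pics/e.png",f["pixels"][:,:,::-1]);cv2.imwrite("pics/e2.png",s["pixels"][:,:,::-1])
b,_=blobs(s,"white",(370,90,420,140)); print([ (rect(s,k,34),cv2.contourArea(k)) for k in b[:2]])
b,_=blobs(w,"blue",None,300); print([(hexfit(w,k,52),cv2.contourArea(k)) for k in b[:2]])
E
```

```text
[((array([484.9, 402.8, 127.7,  55.2]), np.float64(-0.376)), 392.0)]
[((array([407.9, 199.8]), np.float32(0.22), [64.4, 65.3, 60.4]), 5465.5)]
```

View pics/e.png

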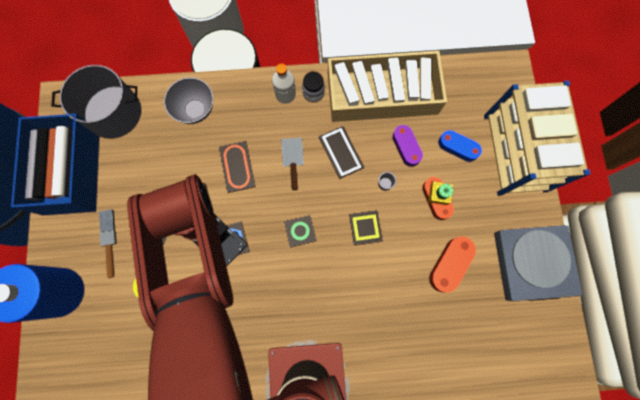

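View pics/e2.png

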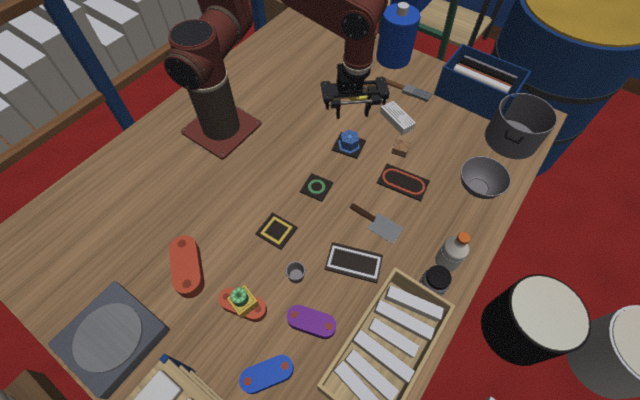

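```bash
python3 - <<'E'
from h import *
go(485,403,130,-.376)
E
```

```text
d [100.6 194.3  18.9] spin -0.452 rows 5.3 q6 end -0.5 t 5.13 pos [409.9 197.5 149.6] yaw 2.313 w 80.1
```

Emit:
{"api": "step_arm", "payload": {
  "plan": [
    [17,33,0,-0.1,87],
    [34,65,0,-0.2,87],
    [51,97,0,-0.32,87],
    [68,130,5,-0.44,87],
    [85,164,10,-0.452,87],
    [101,194,19,-0.452,87],
    [101,194,19,-0.452,87],
    [101,194,19,-0.452,87]
  ]
}}

```text
t: 5.8
position: [482.8, 403.2, 125.7]
tool_rot: [-3.133, -0.004, 2.767]
ft_force: [-0.1, -0.9, 0.6]
gripper_width: 87.3
```

```bash
python3 - <<'E'
from h import *
w=arm.grab_frame("wrist");b,_=blobs(w,"white",(150,20,480,245),300); print([(rect(w,k,34),cv2.contourArea(k)) for k in b[:2]])
cv2.imwrite("pics/g.png",w["pixels"][:,:,::-1])
go(485,403,8,-.376)
E
```

```text
[((array([470.4, 404. ,  98.3,  56.1]), np.float64(-0.376)), 9419.0), ((array([443. , 532.8,  37.6,  14.4]), np.float64(-0.263)), 741.0)]
d [ -2.    2.1 119. ] spin 0.001 rows 2.9 q6 end -0.5 t 5.85 pos [483.1 402.4 127. ] yaw 2.766 w 86.9
```

View pics/g.png

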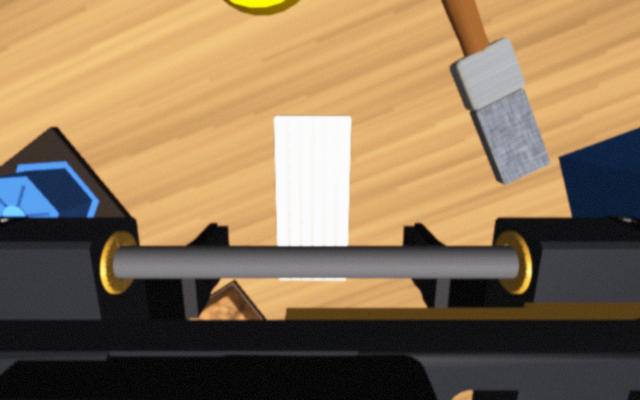

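Emit:
{"api": "step_arm", "payload": {
  "plan": [
    [-3,3,30,0,87],
    [-3,3,60,0,87],
    [-3,3,85,0,87],
    [-3,3,103,0,87],
    [-3,3,114,0,87],
    [-3,3,118,0,87],
    [-3,3,118,0,60],
    [-3,3,118,0,45],
    [-3,3,118,0,45],
    [-3,3,118,0,45]
  ],
  "newtons": 35
}}

```text
t: 6.68
position: [487.4, 404.1, 10.8]
tool_rot: [-3.137, -0.001, 2.766]
ft_force: [-0.2, -0.8, 1.0]
gripper_width: 68.0
```

Emit:
{"api": "step_arm", "payload": {
  "plan": [
    [0,0,0,0,45],
    [0,0,0,0,45],
    [0,0,0,0,45]
  ]
}}

```text
t: 6.93
position: [487.9, 404.3, 11.7]
tool_rot: [-3.137, -0.001, 2.767]
ft_force: [-1.9, -1.8, 4.5]
gripper_width: 55.6
```

```bash
python3 - <<'E'
from h import *
go(485,403,90,-.376)
go(659,-150,90,.363)
E
```

```text
d [  2.2  -2.6 -78.3] spin 0.001 rows 1.9 q6 end -0.5 t 6.93 pos [487.9 404.3  11.7] yaw 2.767 w 55.6
d [-362.2 -453.4  -76.6] spin -0.738 rows 14.0 q6 end -2.16 t 6.93 pos [487.9 404.3  11.7] yaw 2.767 w 55.6
```

Emit:
{"api": "step_arm", "payload": {
  "plan": [
    [0,0,-10,0,45],
    [0,0,-35,0,45],
    [0,0,-65,0,45],
    [-20,-25,-90,-0.05,45],
    [-43,-53,-95,-0.12,45],
    [-67,-84,-95,-0.2,45],
    [-91,-114,-95,-0.28,45],
    [-115,-144,-95,-0.36,45],
    [-139,-174,-95,-0.44,45],
    [-163,-204,-95,-0.52,45]
  ]
}}

```text
t: 7.77
position: [565.1, 153.6, 107.9]
tool_rot: [-3.138, -0.003, -2.992]
ft_force: [0.8, 0.0, -3.5]
gripper_width: 55.7
```

```bash
python3 - <<'E'
from h import *
go(659,-150,90,.363)
E
```

```text
d [ -47.8 -314.1   18.7] spin -0.214 rows 7.6 q6 end -2.16 t 7.77 pos [565.1 153.6 107.9] yaw -2.992 w 55.7
```

Emit:
{"api": "step_arm", "payload": {
  "plan": [
    [-5,-35,0,-0.04,45],
    [-11,-74,0,-0.08,45],
    [-17,-113,0,-0.12,45],
    [-23,-152,0,-0.16,45],
    [-29,-191,0,-0.2,45],
    [-35,-230,0,-0.214,45],
    [-41,-265,0,-0.214,45],
    [-46,-295,5,-0.214,45],
    [-48,-314,12,-0.214,45],
    [-48,-314,18,-0.214,45]
  ]
}}

```text
t: 8.6
position: [659.9, -154.7, 90.9]
tool_rot: [-3.137, -0.003, -2.782]
ft_force: [-0.8, -0.0, -2.8]
gripper_width: 56.0
```

```bash
python3 - <<'E'
from h import *
go(659,-150,29,.363)
f=arm.grab_frame("top");s=arm.grab_frame("scene");w=arm.grab_frame("wrist")
cv2.imwrite("pics/i1.png",cv2.resize(s["pixels"][210:310,290:420],None,fx=5,fy=5,interpolation=2)[:,:,::-1]);cv2.imwrite("pics/i2.png",w["pixels"][:,:,::-1])
E
```

```text
d [-0.9  5.  61.9] spin -0.004 rows 1.5 q6 end -2.16 t 8.6 pos [ 659.9 -154.7   90.9] yaw -2.782 w 56.0
```

View pics/i1.png

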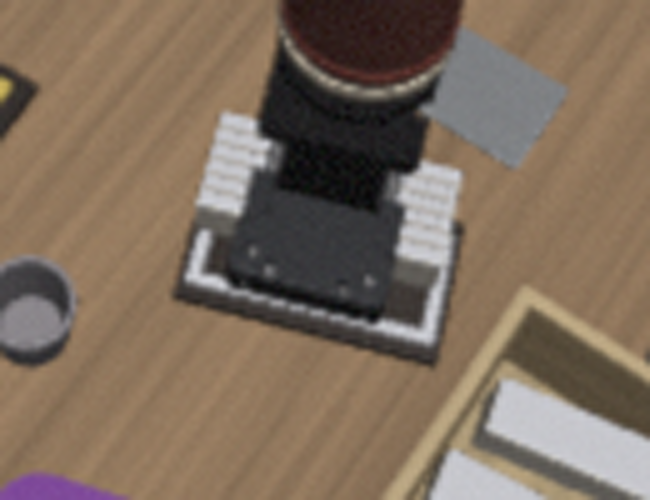

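View pics/i2.png

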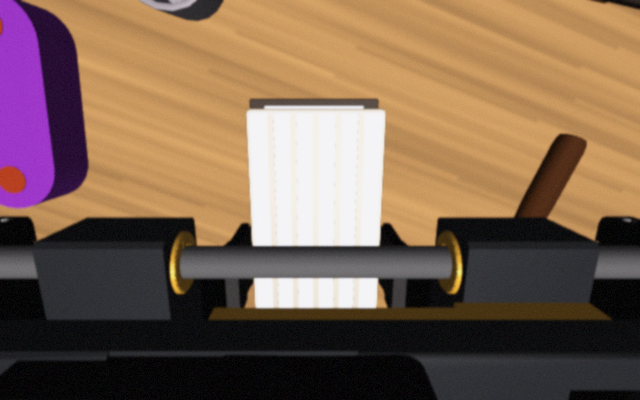

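```bash
python3 - <<'E'
from h import *
w=arm.grab_frame("wrist");s=arm.state();z=s["position"][2]+22.3
for p in((248,110),(384,110),(316,110)):
    X=cast(w,p,z)[0]; d=X-s["position"]; y=s["tool_rot"][2]; print(X.round(1), "along",round(d[0]*np.cos(y)+d[1]*np.sin(y),1),"jaw",round(d[0]*np.sin(y)-d[1]*np.cos(y),1))
go(659,-150,27,.363)
E
```

```text
[ 606.8 -197.5  112.5] along 65.7 jaw -27.3
[ 587.9 -147.5  112.5] along 65.6 jaw 26.2
[ 597.4 -172.5  112.5] along 65.6 jaw -0.5
d [-0.2 -1.4 63.2] spin 0.001 rows 1.5 q6 end -2.16 t 8.8 pos [ 658.5 -148.6   90.2] yaw -2.778 w 56.0
```

Bar end is 65.6 mm from the tool along its axis, with 65 expected, so it is centred in the grip. Now I lower it.

Emit:
{"api": "step_arm", "payload": {
  "plan": [
    [0,-1,15,0,45],
    [0,-1,32,0,45],
    [0,-1,46,0,45],
    [0,-1,55,0,45],
    [0,-1,60,0,45],
    [0,-1,63,0,45],
    [0,-1,65,0,45],
    [0,-1,65,0,45]
  ]
}}

```text
t: 9.47
position: [659.3, -149.7, 26.1]
tool_rot: [-3.14, -0.003, -2.778]
ft_force: [0.3, -0.8, -3.1]
gripper_width: 55.5
```

Emit:
{"api": "step_arm", "payload": {
  "plan": [
    [0,0,1,0,45],
    [0,0,2,0,45],
    [0,0,2,0,45],
    [0,0,2,0,45]
  ]
}}

```text
t: 9.8
position: [660.3, -150.1, 25.7]
tool_rot: [-3.138, -0.001, -2.778]
ft_force: [-2.6, 1.8, 5.6]
gripper_width: 55.9
```

Emit:
{"api": "step_arm", "payload": {
  "plan": [
    [0,0,0,0,62],
    [0,0,0,0,72],
    [0,0,0,0,80],
    [0,0,0,0,80],
    [0,0,-15,0,80],
    [0,0,-45,0,80],
    [0,0,-80,0,80],
    [0,0,-115,0,80],
    [0,0,-145,0,80],
    [0,0,-145,0,80]
  ]
}}

```text
t: 10.63
position: [664.8, -151.1, 181.2]
tool_rot: [-3.129, 0.009, -2.777]
ft_force: [1.0, 0.4, 1.8]
gripper_width: 80.2
```

```bash
python3 - <<'E'
from h import *
f=arm.grab_frame("top");s=arm.grab_frame("scene")
cv2.imwrite("pics/j1.png",cv2.resize(s["pixels"][90:310,200:420],None,fx=2.7,fy=2.7,interpolation=2)[:,:,::-1])
b,_=blobs(f,"green",(420,170,470,225));print("ros",[rect(f,k,104) for k in b[:1]])
b,_=blobs(s,"green",(220,280,262,320));print("ros scene",[rect(s,k,104) for k in b[:1]])
go(491,-422,150,.2)
E
```

```text
ros [(array([ 490.2, -421.6,   41.2,   34.8]), np.float64(-0.879))]
ros scene [(array([ 498.9, -422.6,   45.9,   36.2]), np.float64(-0.1))]
d [ 256.5 -193.1   24.9] spin 0.164 rows 7.7 q6 end -2.48 t 10.73 pos [ 661.8 -150.1  174.3] yaw -2.778 w 80.0
```

View pics/j1.png

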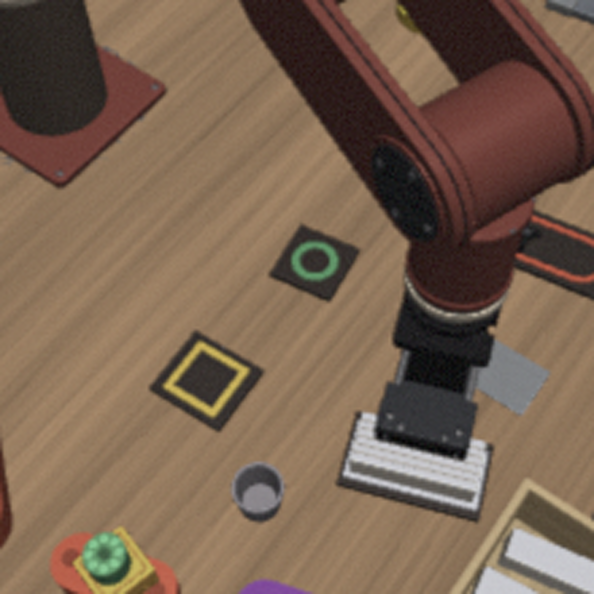

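```bash
python3 - <<'E'
from h import *
s=arm.state();y=s["tool_rot"][2];d=np.array([491,-422])-s["position"][:2];print(d@[np.cos(y),np.sin(y)],d@[np.sin(y),-np.cos(y)])
E
```

```text
256.4174257005734 -193.26976264102524
```

Emit:
{"api": "step_arm", "payload": {
  "plan": [
    [25,-19,0,0.12,80],
    [50,-38,0,0.24,80],
    [75,-57,0,0.36,80],
    [100,-76,0,0.48,80],
    [125,-95,0,0.6,80],
    [150,-114,0,0.72,80],
    [180,-136,0,0.84,80],
    [210,-158,0,0.96,80],
    [240,-180,5,1.08,80],
    [256,-193,10,1.2,80]
  ]
}}

```text
t: 11.57
position: [488.2, -424.2, 163.5]
tool_rot: [-3.14, 0.005, 2.297]
ft_force: [-0.2, -0.1, 0.3]
gripper_width: 80.2
```

```bash
python3 - <<'E'
from h import *
go(491,-422,160,1.347)
E
```

```text
d [-0.2  3.5  3.5] spin 0.95 rows 7.6 q6 end -0.49 t 11.57 pos [ 488.2 -424.2  163.5] yaw 2.297 w 80.2
```

Emit:
{"api": "step_arm", "payload": {
  "plan": [
    [0,3,0,0.12,75],
    [0,3,0,0.24,75],
    [0,3,0,0.36,75],
    [0,3,0,0.48,75],
    [0,3,0,0.6,75],
    [0,3,0,0.72,75],
    [0,3,0,0.84,75],
    [0,3,0,0.95,75],
    [0,3,0,0.95,75]
  ]
}}

```text
t: 12.32
position: [489.6, -421.3, 161.7]
tool_rot: [3.141, 0.002, 1.344]
ft_force: [0.2, -0.0, -0.1]
gripper_width: 74.8
```

```bash
python3 - <<'E'
from h import *
w=arm.grab_frame("wrist");cv2.imwrite("pics/k.png",w["pixels"][:,:,::-1])
b,_=blobs(w,"green",(150,50,480,250),200);print("ros",[rect(w,k,104) for k in b[:1]])
b,_=blobs(w,"yellow",(150,50,480,250),200);print("sq",[rect(w,k,72) for k in b[:1]])
b,_=blobs(w,"red",(150,20,480,250),200);print("oval",rect(w,np.vstack(b),34))
go(491,-422,76,1.347)
E
```

```text
ros [(array([ 494.9, -422. ,   43.5,   37.5]), np.float64(1.343))]
sq [(array([ 498.2, -422.3,   59.3,   56.6]), np.float64(1.325))]
oval (array([ 487.5, -421.2,  292.7,   72.9]), np.float64(0.176))
d [-0.1  1.3 85.9] spin 0.002 rows 2.1 q6 end -0.49 t 12.37 pos [ 489.7 -421.4  161.9] yaw 1.349 w 75.0
```

View pics/k.png

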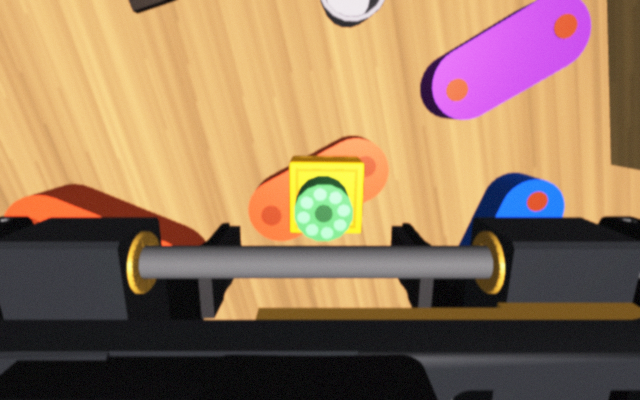

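```bash
python3 - <<'E'
from h import *
w=arm.grab_frame("wrist");print(cast(w,(323.5,212),104)); X=cast(w,(323.5,212),104)[0];go(X[0],X[1],77,1.347)
E
```

```text
[[ 494.82036569 -424.1163334   104.        ]]
d [-1.2  5.3 85.2] spin 0.004 rows 2.0 q6 end -0.48 t 12.42 pos [ 489.8 -421.5  162.2] yaw 1.351 w 75.2
```

Emit:
{"api": "step_arm", "payload": {
  "plan": [
    [-1,3.5,25,0,75],
    [-1,3.5,50,0,75],
    [-1,3.5,70,0,75],
    [-1,3.5,80,0,75],
    [-1,3.5,85,0,75],
    [-1,3.5,85,0,75],
    [-1,3.5,85,0,55],
    [-1,3.5,85,0,35],
    [-1,3.5,85,0,25],
    [-1,3.5,85,0,25]
  ],
  "newtons": 20
}}

```text
t: 13.25
position: [493.7, -424.2, 78.6]
tool_rot: [3.138, 0.004, 1.351]
ft_force: [0.5, -0.1, -0.0]
gripper_width: 55.9
```

Emit:
{"api": "step_arm", "payload": {
  "plan": [
    [0,0,0,0,25],
    [0,0,0,0,25],
    [0,0,0,0,25],
    [0,0,0,0,25]
  ]
}}

```text
t: 13.58
position: [494.0, -424.5, 79.3]
tool_rot: [3.137, 0.005, 1.351]
ft_force: [-0.0, -0.4, 2.6]
gripper_width: 39.6
```

```bash
python3 - <<'E'
from h import *
go(424,-6,77,1.347)
E
```

```text
d [ 3.932e+02 -1.595e+02 -2.000e-01] spin 0.004 rows 10.2 q6 end 0.21 t 13.58 pos [ 494.  -424.5   79.3] yaw 1.351 w 39.6
```

Emit:
{"api": "step_arm", "payload": {
  "plan": [
    [0,0,-10,0,25],
    [0,0,-30,0,25],
    [20,-8,-45,0,25],
    [55,-22,-45,0,25],
    [92,-37,-45,0,25],
    [130,-53,-45,0,25],
    [168,-68,-45,0,25],
    [206,-84,-45,0,25],
    [244,-99,-40,0,25],
    [282,-114,-30,0,25]
  ]
}}

```text
t: 14.42
position: [444.5, -123.4, 109.2]
tool_rot: [3.134, 0.005, 1.351]
ft_force: [0.7, -0.0, -0.2]
gripper_width: 39.6
```

```bash
python3 - <<'E'
from h import *
go(424,-6,70,1.347)
E
```

```text
d [110.3 -46.   38.3] spin 0.004 rows 3.0 q6 end 0.21 t 14.42 pos [ 444.5 -123.4  109.2] yaw 1.351 w 39.6
```

Emit:
{"api": "step_arm", "payload": {
  "plan": [
    [32,-13,5,0,25],
    [64,-26,12,0,25],
    [90,-37,22,0,25],
    [106,-44,32,0,25],
    [110,-46,38,0,25],
    [110,-46,38,0,25],
    [110,-46,38,0,25]
  ]
}}

```text
t: 15.0
position: [424.1, -6.6, 70.6]
tool_rot: [3.134, 0.006, 1.351]
ft_force: [0.6, 0.4, 0.2]
gripper_width: 39.7
```

```bash
python3 - <<'E'
from h import *
go(424,-6,24,1.347)
w=arm.grab_frame("wrist");cv2.imwrite("pics/l.png",w["pixels"][:,:,::-1]);s=arm.grab_frame("scene");cv2.imwrite("pics/l2.png",cv2.resize(s["pixels"][140:220,265:365],None,fx=5,fy=5,interpolation=2)[:,:,::-1])
E
```

```text
d [ 0.9 -0.6 46.6] spin 0.004 rows 1.1 q6 end 0.21 t 15.0 pos [424.1  -6.6  70.6] yaw 1.351 w 39.7
```

View pics/l.png

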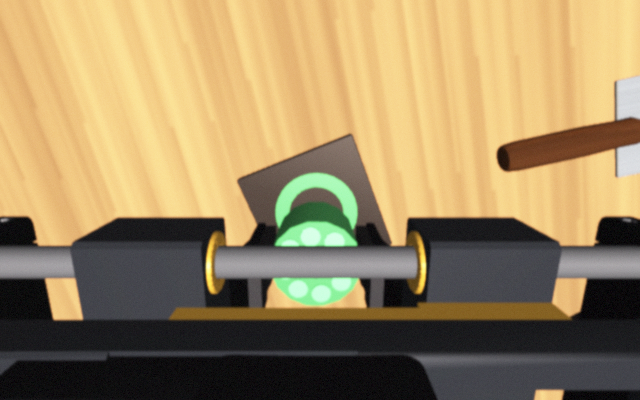

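View pics/l2.png

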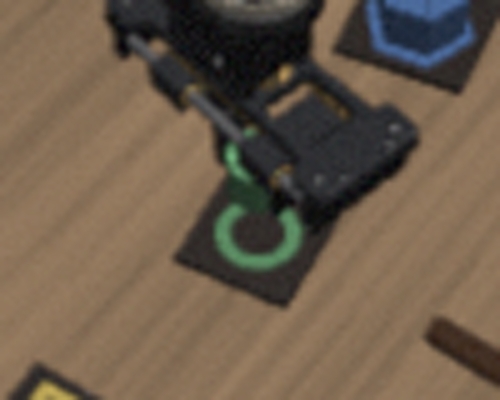

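Emit:
{"api": "step_arm", "payload": {
  "plan": [
    [0,0,12,0,25],
    [0,0,25,0,25],
    [0,0,36,0,25],
    [0,0,43,0,25],
    [0,0,46,0,25],
    [0,0,48,0,25],
    [0,0,48,0,25]
  ]
}}

```text
t: 15.68
position: [425.5, -8.1, 23.3]
tool_rot: [3.132, 0.006, 1.349]
ft_force: [-0.3, -0.1, -0.3]
gripper_width: 39.1
```

Emit:
{"api": "step_arm", "payload": {
  "plan": [
    [0,0,1,0,25],
    [0,0,2,0,25],
    [0,0,2,0,25]
  ]
}}

```text
t: 15.93
position: [425.8, -8.2, 21.6]
tool_rot: [3.132, 0.006, 1.349]
ft_force: [0.2, 0.2, -0.9]
gripper_width: 39.8
```

Emit:
{"api": "step_arm", "payload": {
  "plan": [
    [0,0,1,0,25],
    [0,0,1.5,0,25],
    [0,0,1.5,0,25]
  ]
}}

```text
t: 16.18
position: [426.0, -8.2, 21.2]
tool_rot: [3.132, 0.006, 1.349]
ft_force: [-3.8, 0.8, 11.2]
gripper_width: 39.2
```

Emit:
{"api": "step_arm", "payload": {
  "plan": [
    [0,0,-0.5,0,50],
    [0,0,-0.5,0,60],
    [0,0,-0.5,0,70],
    [0,0,-0.5,0,70],
    [0,0,-15,0,70],
    [0,0,-45,0,80],
    [0,0,-80,0,80],
    [0,0,-115,0,80],
    [0,0,-130,0,80],
    [0,0,-130,0,80]
  ]
}}

```text
t: 17.02
position: [428.1, -7.8, 155.8]
tool_rot: [3.124, 0.005, 1.35]
ft_force: [0.2, 0.5, 0.9]
gripper_width: 79.3
```

```bash
python3 - <<'E'
from h import *
w=arm.grab_frame("wrist");cv2.imwrite("pics/m.png",w["pixels"][:,:,::-1])
f=arm.grab_frame("top");s=arm.grab_frame("scene")
b,_=blobs(f,"yellow",(420,170,470,225));print("sq",[rect(f,k,72) for k in b[:1]])
b,_=blobs(s,"yellow",(220,280,262,320));print("sq scene(with sides)",[rect(s,k,72) for k in b[:1]])
for r,c in (((420,170,470,225),f),):
    k=blobs(f,"yellow",r)[0][0]; 
print("oval",union(f,"red",(415,170,465,225),34))
cv2.imwrite("pics/m2.png",cv2.resize(f["pixels"][165:230,400:480],None,fx=6,fy=6,interpolation=2)[:,:,::-1])
go(494,-421,130,1.347)
E
```

```text
sq [(array([ 494.3, -421.2,   61.9,   60.1]), np.float64(1.337))]
sq scene(with sides) [(array([ 499.2, -421.1,   58.5,   55.9]), np.float64(-0.242))]
oval (array([ 486.8, -420.2,  133. ,   66.9]), np.float64(0.285))
d [-388.4  158.7   23.7] spin 0.002 rows 10.1 q6 end -0.48 t 17.17 pos [424.3  -7.1 150.1] yaw 1.349 w 80.0
```

View pics/m.png

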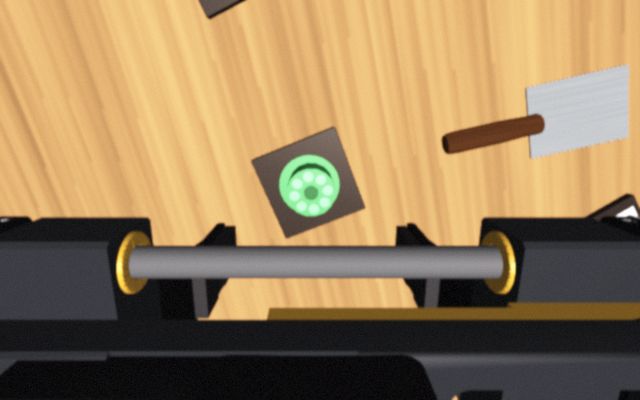

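View pics/m2.png

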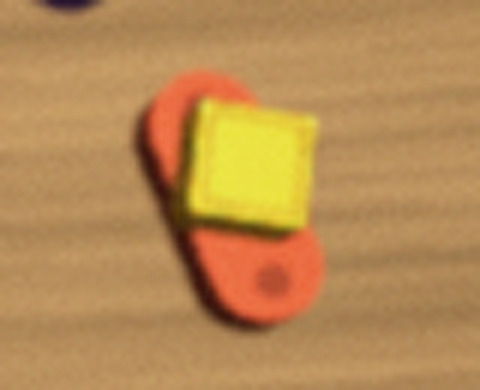

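Emit:
{"api": "step_arm", "payload": {
  "plan": [
    [-38,16,0,0,87],
    [-76,31,0,0,87],
    [-114,47,0,0,87],
    [-152,62,0,0,87],
    [-190,78,0,0.01,87],
    [-228,93,0,0.01,87],
    [-266,109,5,0.012,87],
    [-304,124,10,0.012,87],
    [-342,140,15,0.012,87],
    [-375,153,20,0.012,87]
  ]
}}

```text
t: 18.0
position: [490.2, -408.3, 130.1]
tool_rot: [3.137, 0.004, 1.337]
ft_force: [0.1, -0.2, 0.6]
gripper_width: 87.0
```

Emit:
{"api": "step_arm", "payload": {
  "plan": [
    [-14,6,0,0,87],
    [-14,6,0,0,87],
    [-14,6,0,0,87]
  ]
}}

```text
t: 18.25
position: [491.3, -422.8, 126.7]
tool_rot: [3.141, 0.0, 1.335]
ft_force: [-0.9, 0.3, -0.7]
gripper_width: 86.9
```

```bash
python3 - <<'E'
from h import *
w=arm.grab_frame("wrist");cv2.imwrite("pics/n.png",w["pixels"][:,:,::-1])
b,_=blobs(w,"yellow",(150,50,480,247),200);print("sq",[rect(w,k,72) for k in b[:1]])
go(495,-421,42,1.336)
E
```

```text
sq [(array([ 498.3, -420.3,   56.9,   55.7]), np.float64(1.334))]
d [ 1.8  2.9 85.4] spin -0.0 rows 2.1 q6 end -0.47 t 18.3 pos [ 491.6 -422.   127.4] yaw 1.336 w 87.1
```

View pics/n.png

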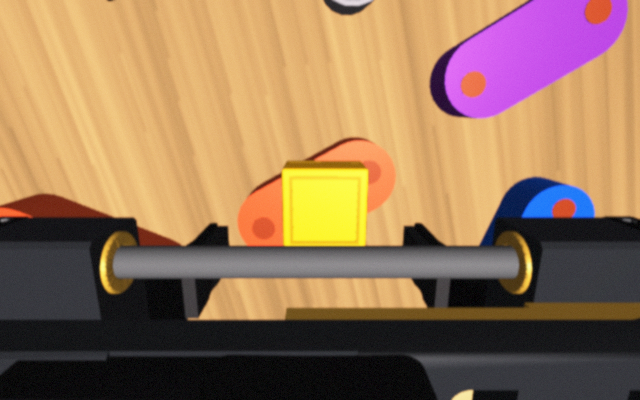

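Emit:
{"api": "step_arm", "payload": {
  "plan": [
    [2,4.5,25,0,87],
    [2,4.5,50,0,87],
    [2,4.5,70,0,87],
    [2,4.5,82,0,87],
    [2,4.5,87,0,87],
    [2,4.5,87,0,87],
    [2,4.5,87,0,65],
    [2,4.5,87,0,45],
    [2,4.5,87,0,45],
    [2,4.5,87,0,45]
  ],
  "newtons": 25
}}

```text
t: 19.13
position: [497.2, -421.9, 41.9]
tool_rot: [3.139, 0.002, 1.336]
ft_force: [-0.2, -0.3, -0.0]
gripper_width: 67.9
```

Emit:
{"api": "step_arm", "payload": {
  "plan": [
    [0,0,0,0,45],
    [0,0,0,0,45],
    [0,0,0,0,45]
  ]
}}

```text
t: 19.38
position: [497.6, -422.4, 42.8]
tool_rot: [3.137, 0.003, 1.336]
ft_force: [0.0, 0.3, 2.7]
gripper_width: 55.8
```

```bash
python3 - <<'E'
from h import *
go(419.5,-201,70,1.571+.063)
E
```

```text
d [ 197.1 -127.4  -28.3] spin -0.298 rows 5.7 q6 end -0.51 t 19.38 pos [ 497.6 -422.4   42.8] yaw 1.336 w 55.8
```

Emit:
{"api": "step_arm", "payload": {
  "plan": [
    [0,0,-12,0,45],
    [0,0,-40,0,45],
    [10,-6,-65,0,45],
    [40,-26,-70,-0.05,45],
    [75,-48,-70,-0.12,45],
    [110,-71,-70,-0.2,45],
    [145,-94,-60,-0.27,45],
    [175,-113,-45,-0.298,45],
    [192,-124,-33,-0.298,45],
    [197,-127,-28,-0.298,45]
  ]
}}

```text
t: 20.22
position: [417.1, -197.1, 68.0]
tool_rot: [-3.141, 0.0, 1.636]
ft_force: [-0.7, 0.2, -0.8]
gripper_width: 56.3
```

Emit:
{"api": "step_arm", "payload": {
  "plan": [
    [0,0,0,0,45],
    [0,0,0,0,45]
  ]
}}

```text
t: 20.38
position: [417.3, -197.2, 68.4]
tool_rot: [-3.141, 0.001, 1.637]
ft_force: [0.4, -0.6, -0.7]
gripper_width: 56.1
```

```bash
python3 - <<'E'
from h import *
go(419.5,-201,25,1.571+.063)
w=arm.grab_frame("wrist");cv2.imwrite("pics/o.png",w["pixels"][:,:,::-1])
E
```

```text
d [-3.9  2.  43.4] spin 0.003 rows 1.0 q6 end -0.51 t 20.38 pos [ 417.3 -197.2   68.4] yaw 1.637 w 56.1
```

View pics/o.png

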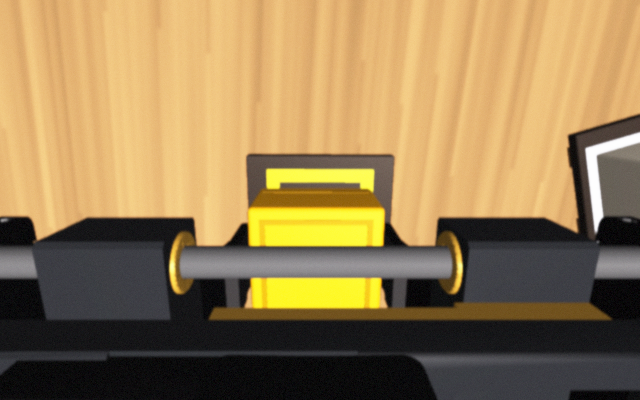

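Emit:
{"api": "step_arm", "payload": {
  "plan": [
    [-3,2,12,0,45],
    [-3,2,24,0,45],
    [-3,2,34,0,45],
    [-3,2,40,0,45],
    [-3,2,44,0,45],
    [-3,2,45,0,45],
    [-3,2,45,0,45]
  ]
}}

```text
t: 21.02
position: [420.3, -201.4, 23.9]
tool_rot: [3.141, 0.002, 1.636]
ft_force: [-0.9, 0.4, -1.9]
gripper_width: 56.0
```

Emit:
{"api": "step_arm", "payload": {
  "plan": [
    [0,0,1,0,45],
    [0,0,2,0,45],
    [0,0,2,0,45]
  ]
}}

```text
t: 21.27
position: [420.8, -201.8, 22.8]
tool_rot: [3.14, 0.002, 1.636]
ft_force: [-2.2, 1.0, 4.3]
gripper_width: 56.0
```

Emit:
{"api": "step_arm", "payload": {
  "plan": [
    [0,0,0,0,62],
    [0,0,0,0,72],
    [0,0,0,0,80],
    [0,0,0,0,80],
    [0,0,-15,0,80],
    [0,0,-45,0,80],
    [0,0,-80,0,80],
    [0,0,-110,0,87],
    [0,0,-110,0,87]
  ]
}}

```text
t: 22.02
position: [424.3, -204.0, 139.4]
tool_rot: [3.131, 0.009, 1.636]
ft_force: [1.2, -1.4, 0.2]
gripper_width: 84.8
```

```bash
python3 - <<'E'
from h import *
f=arm.grab_frame("top");s=arm.grab_frame("scene")
print("oval",union(f,"red",(415,170,465,225),34)); print("oval scene",union(s,"red",(210,278,280,328),34))
cv2.imwrite("pics/p.png",s["pixels"][:,:,::-1])
go(488,-421,120,.28)
E
```

```text
oval (array([ 481.5, -410.2,  151.2,  114.2]), np.float64(-0.128))
oval scene (array([ 490.8, -422.6,  131.8,   61.7]), np.float64(0.313))
d [-222.5   51.9   15.6] spin 1.356 rows 10.8 q6 end 0.58 t 22.12 pos [ 421.7 -202.2  134.3] yaw 1.636 w 86.1
```

View pics/p.png

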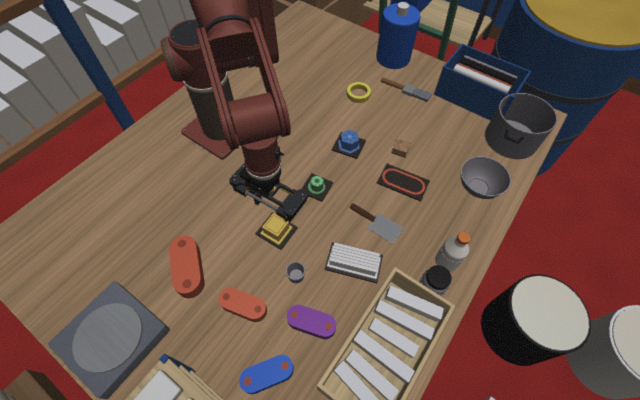

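Emit:
{"api": "step_arm", "payload": {
  "plan": [
    [-23,5,0,0.12,87],
    [-46,10,0,0.24,87],
    [-70,16,0,0.36,87],
    [-95,22,0,0.48,87],
    [-120,28,0,0.6,87],
    [-145,34,0,0.72,87],
    [-170,40,0,0.84,87],
    [-195,46,5,0.96,87],
    [-215,50,10,1.08,87],
    [-222,52,15,1.2,87]
  ]
}}

```text
t: 22.95
position: [487.4, -422.4, 117.8]
tool_rot: [3.137, -0.001, 0.428]
ft_force: [-0.6, 0.5, 1.1]
gripper_width: 86.6
```

Emit:
{"api": "step_arm", "payload": {
  "plan": [
    [0,0,0,0.12,87],
    [0,0,0,0.15,87],
    [0,0,0,0.15,87]
  ]
}}

```text
t: 23.2
position: [486.1, -421.4, 114.6]
tool_rot: [-3.141, 0.0, 0.277]
ft_force: [-0.8, -0.0, 0.3]
gripper_width: 87.2
```

```bash
python3 - <<'E'
from h import *
w=arm.grab_frame("wrist");cv2.imwrite("pics/q.png",w["pixels"][:,:,::-1])
b,_=blobs(w,"red",(230,20,420,246),800);print("oval",[rect(w,k,34) for k in b[:2]])
go(489,-421,8,.29)
E
```

```text
oval [(array([ 503.3, -421.5,  100.8,   57.2]), np.float64(0.272))]
d [  2.7   0.3 107.2] spin -0.011 rows 2.6 q6 end 0.57 t 23.25 pos [ 486.3 -421.5  115.2] yaw 0.279 w 87.2
```

View pics/q.png

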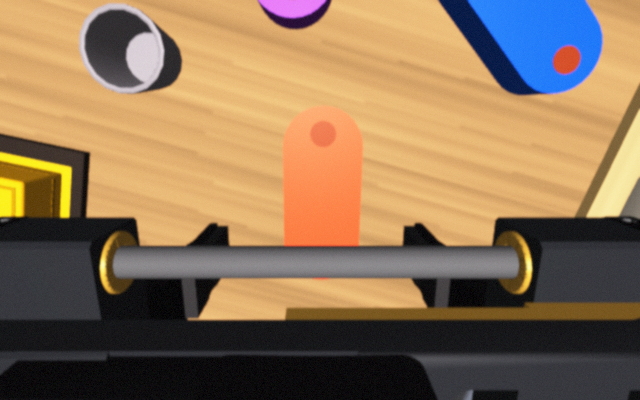

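Emit:
{"api": "step_arm", "payload": {
  "plan": [
    [3,3,25,0,87],
    [3,3,50,0,87],
    [3,3,75,0,87],
    [3,3,92,0,87],
    [3,3,102,0,87],
    [3,3,106,0,87],
    [3,3,106,0,65],
    [3,3,106,0,45],
    [3,3,106,0,45],
    [3,3,106,0,45]
  ],
  "newtons": 35
}}

```text
t: 24.08
position: [490.9, -424.5, 10.9]
tool_rot: [3.139, -0.001, 0.279]
ft_force: [0.6, -0.4, 0.5]
gripper_width: 68.0
```

Emit:
{"api": "step_arm", "payload": {
  "plan": [
    [0,0,0,0,45],
    [0,0,0,0,45],
    [0,0,0,0,45]
  ]
}}

```text
t: 24.33
position: [491.6, -425.2, 12.2]
tool_rot: [3.137, -0.002, 0.279]
ft_force: [-0.3, 1.0, 3.5]
gripper_width: 56.1
```

```bash
python3 - <<'E'
from h import *
go(637,174,80,.14)
E
```

```text
d [ 305.1 -535.5  -69.5] spin 0.139 rows 14.9 q6 end 1.7 t 24.33 pos [ 491.6 -425.2   12.2] yaw 0.279 w 56.1
```

Emit:
{"api": "step_arm", "payload": {
  "plan": [
    [0,0,-12,0,45],
    [0,0,-45,0,45],
    [0,0,-85,0,45],
    [5,-9,-115,0,45],
    [25,-43,-120,0,45],
    [45,-78,-120,0.02,45],
    [65,-114,-120,0.04,45],
    [85,-149,-120,0.06,45],
    [105,-184,-120,0.08,45],
    [125,-219,-120,0.1,45]
  ]
}}

```text
t: 25.17
position: [550.7, -177.7, 132.0]
tool_rot: [3.137, -0.003, 0.178]
ft_force: [1.1, -0.0, -2.1]
gripper_width: 55.5
```

```bash
python3 - <<'E'
from h import *
go(637,174,90,.14)
E
```

```text
d [ 147.2 -331.    40.9] spin 0.038 rows 8.7 q6 end 1.7 t 25.17 pos [ 550.7 -177.7  132. ] yaw 0.178 w 55.5
```

Emit:
{"api": "step_arm", "payload": {
  "plan": [
    [16,-36,0,0,45],
    [32,-72,0,0.01,45],
    [48,-108,0,0.02,45],
    [64,-144,0,0.03,45],
    [80,-180,0,0.04,45],
    [96,-216,5,0.04,45],
    [112,-252,12,0.04,45],
    [128,-288,22,0.04,45],
    [141,-317,33,0.04,45],
    [147,-331,41,0.04,45]
  ]
}}

```text
t: 26.0
position: [636.5, 178.2, 89.3]
tool_rot: [3.139, -0.003, 0.141]
ft_force: [-0.3, -0.5, -2.3]
gripper_width: 55.8
```

Emit:
{"api": "step_arm", "payload": {
  "plan": [
    [0,0,0,0,45],
    [0,0,0,0,45]
  ]
}}

```text
t: 26.17
position: [635.3, 178.9, 88.4]
tool_rot: [3.139, 0.0, 0.143]
ft_force: [-0.0, 0.1, -2.7]
gripper_width: 55.3
```

```bash
python3 - <<'E'
from h import *
w=arm.grab_frame("wrist");cv2.imwrite("pics/r.png",w["pixels"][:,:,::-1])
go(637,174,28,.14)
E
```

```text
d [ 0.5  3.6 61.2] spin 0.002 rows 1.5 q6 end 1.7 t 26.22 pos [635.9 177.7  89.2] yaw 0.142 w 55.6
```

View pics/r.png

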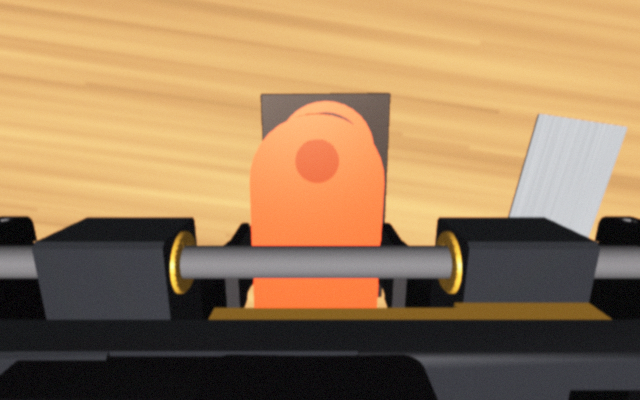

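Emit:
{"api": "step_arm", "payload": {
  "plan": [
    [0.5,4,15,0,45],
    [0.5,4,30,0,45],
    [0.5,4,44,0,45],
    [0.5,4,53,0,45],
    [0.5,4,59,0,45],
    [0.5,4,62,0,45],
    [0.5,4,62,0,45]
  ]
}}

```text
t: 26.8
position: [636.7, 173.1, 26.7]
tool_rot: [3.138, 0.0, 0.142]
ft_force: [-0.0, -0.3, -2.5]
gripper_width: 55.4
```

Emit:
{"api": "step_arm", "payload": {
  "plan": [
    [0,0,1,0,45],
    [0,0,2,0,45],
    [0,0,2,0,45]
  ]
}}

```text
t: 27.05
position: [637.2, 173.2, 26.2]
tool_rot: [3.138, -0.001, 0.142]
ft_force: [-3.5, -1.2, 6.5]
gripper_width: 55.8
```

Emit:
{"api": "step_arm", "payload": {
  "plan": [
    [0,0,0,0,62],
    [0,0,0,0,72],
    [0,0,0,0,80],
    [0,0,0,0,80],
    [0,0,-15,0,80],
    [0,0,-45,0,80],
    [0,0,-80,0,80],
    [0,0,-115,0,80],
    [0,0,-150,0,80],
    [0,0,-180,0,80]
  ]
}}

```text
t: 27.88
position: [637.5, 174.0, 210.4]
tool_rot: [3.138, -0.004, 0.142]
ft_force: [1.3, 0.9, 0.6]
gripper_width: 79.3
```

Emit:
{"api": "step_arm", "payload": {
  "plan": [
    [-38,0,-20,0,80],
    [-75,0,-20,0,80],
    [-112,0,-20,0,80],
    [-150,0,-20,0,80],
    [-187,0,-20,0,80],
    [-187,-40,-20,0,80],
    [-187,-80,-20,0,80],
    [-187,-120,-20,0,80],
    [-187,-160,-20,0,80],
    [-187,-200,-20,0,80]
  ]
}}

```text
t: 28.72
position: [423.7, 347.5, 230.7]
tool_rot: [3.139, -0.006, 0.141]
ft_force: [0.0, -0.1, -0.0]
gripper_width: 79.8
```

```bash
python3 - <<'E'
from h import *
f=arm.grab_frame("top");s=arm.grab_frame("scene");print(arm.state()["t"],arm.state()["position"])
cv2.imwrite("pics/s.png",f["pixels"][:,:,::-1]);cv2.imwrite("pics/s2.png",cv2.resize(s["pixels"][100:300,230:450],None,fx=3,fy=3,interpolation=2)[:,:,::-1])
E
```

```text
28.8167 [422.51735148 350.57973463 230.15604696]
```

View pics/s.png

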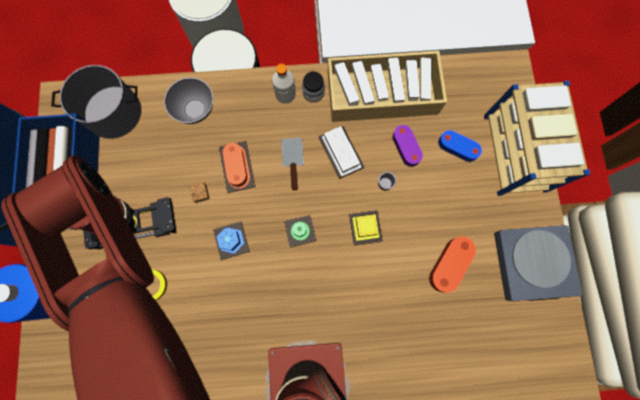

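View pics/s2.png

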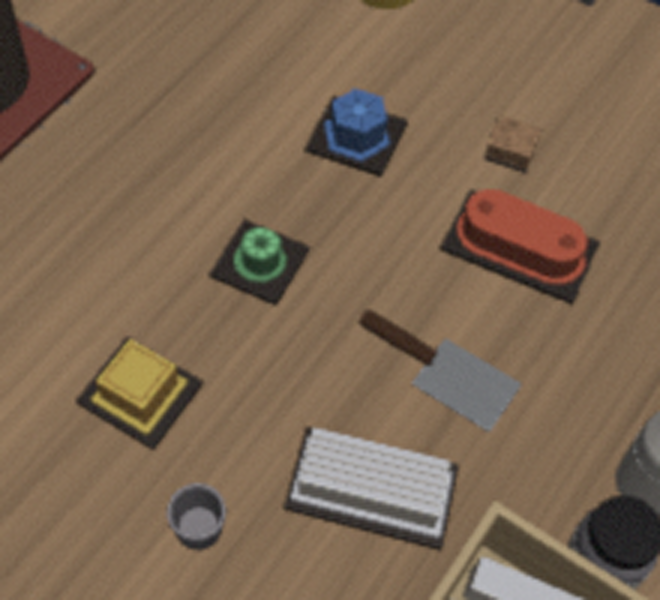

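All five look seated. I'll check the offsets numerically, taking each casting's top-face pixels from depth.

```bash
python3 - <<'E'
from h import *
P=dict(bar=(659.1,-149.9,34,.363),oval=(637,174,34,.14),square=(419,-201,38,.063),hexagon=(411,197.3,38,.22),rosette=(423.7,-6.5,32,0))
print(arm.state()["position"],abs(arm.state()["qvel"]).max())
for cam in("top","scene"):
    f=arm.grab_frame(cam);d=f["depth"];v,u=np.mgrid[:400,:640]
    W=((np.stack([u,v,np.ones_like(u)],-1)*d[...,None])@np.linalg.inv(f["camera_matrix"]).T-f["t"])@f["R"]
    for n,(x,y,h,a) in P.items():
        m=((np.hypot(W[...,0]-x,W[...,1]-y)<90)&(W[...,2]>14+h-7)&(W[...,2]<14+h+8)&(d>0)).astype(np.uint8)
        cs,_=cv2.findContours(m,cv2.RETR_EXTERNAL,1); c=max(cs,key=cv2.contourArea)
        r,ang=rect(f,c,14+h); zz=np.median(W[...,2][m>0])
        print(cam,n,r,"off",round(np.hypot(r[0]-x,r[1]-y),1),"ang",round(float(ang),2),"want",a,"z",zz.round(1)-14-h, hexfit(f,c,14+h)[1] if n=="hexagon" else "")
E
```

```text
[422.51735148 350.57973463 230.15604696] 0.07362786811059692
top bar [ 655.5 -150.6  130.9   56.7] off 3.7 ang 0.36 want 0.363 z -0.20000000000000284 
top oval [633.  171.9 131.   56.6] off 4.5 ang 0.13 want 0.14 z -0.20000000000000284 
top square [ 417.6 -202.3   56.5   56.2] off 1.9 ang 0.07 want 0.063 z -0.10000000000000142 
top hexagon [409.4 197.3  60.4  56.9] off 1.6 ang 1.49 want 0.22 z -0.29999999999999716 0.237
top rosette [424.5  -8.4  37.7  37.4] off 2.1 ang -0.07 want 0 z 0.10000000000000142 
scene bar [ 659.6 -149.9  129.5   58.3] off 0.5 ang 0.36 want 0.363 z 0.7999999999999972 
scene oval [635.9 173.3 128.6  62.5] off 1.3 ang 0.13 want 0.14 z 0.7999999999999972 
scene square [ 421.8 -201.6   58.    57.9] off 2.9 ang -1.51 want 0.063 z 0.5 
scene hexagon [411.5 200.1  65.4  56.5] off 2.8 ang -0.97 want 0.22 z 0.7999999999999972 0.206
scene rosette [426.4  -8.7  41.2  37.2] off 3.5 ang -0.95 want 0 z 0.6000000000000014
```

All are within 5 mm and aligned. I'll let the arm settle, then hand in.

Emit:
{"api": "step_arm", "payload": {
  "plan": [
    [0,0,0,0,80],
    [0,0,0,0,80],
    [0,0,0,0,80],
    [0,0,0,0,80]
  ]
}}

```text
t: 29.25
position: [424.1, 345.6, 229.9]
tool_rot: [3.138, -0.005, 0.142]
ft_force: [0.3, 0.0, 0.6]
gripper_width: 80.2
```

```bash
python3 -c "
from rig import arm
print(arm.state()['t'],arm.state()['ft_force']); print(arm.close_job())"
```

```text
29.25 [0.26201332 0.04243916 0.64355244]
the job is handed in; nothing more can be done
None
```

I took both piles apart from the top down and set all five castings on their own boards. The order was hexagon, bar, rosette, square, then oval, the smaller red one. Each was lowered until it touched, then released. The job was handed in at 29.3 s, with the arm clear of everything.

- **Position:** in the top and scene views, every casting lies within 5 mm of its outline centre, against a limit of 12 mm. The two views differ by up to about 5 mm; in the top view the bar is 3.7 mm off and the oval 4.5 mm, in the scene view 0.5 and 1.3 mm.
- **Angle:** angles match to about 0.02 rad, against a limit of 0.2 rad.
- **Height:** top faces are within 1 mm of the expected height, so all five lie flat.
- **Contact force:** touch-down forces were about 4 to 11 N, highest on the rosette.

No final check failed. An early read of the bar was blocked by the arm in the top view, so I used the scene and wrist cameras instead. I did not measure the castings' speed at rest directly.

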